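# Pack the gift-tag stamping kit into the cantilever craft box

### The arm

A 6-joint arm with a two-finger parallel gripper is mounted at the origin on a cart in front of the work surface, level with it; the furniture and walls round the work are solid. World frame = base frame: x ahead of the robot, y to its left, z up, the work surface at z = 0. Lengths are in mm, angles in rad, forces in N, time in s.
With the tool pointing down it reaches from about 375 to 900 mm from the base axis. Payload 3.1 kg.
Tool frame: the origin (TCP) lies at the very end of the fingers, on their centre line; the grasp point (between the pads) lies 19 mm behind it; z points along the fingers, y is the line along which they close (so a half turn about z gives the same grasp; the last joint's range is limited). The gripper opens to 85 mm and grips with 20 to 120 N. Pads are 22 mm wide; open, the fingers measure 114 mm over their backs; the gripper's body (76 mm by 85 mm) begins 54 mm behind the grasp point. The pads swing forward as they close: fully open they stand 13 mm farther back than shut.
Start: joints at [1, 0.527, 1.433, -0, 1.181, -0.178], TCP at [238.616, 577.632, 231.31] pointing down, gripper open.
Joint ranges: [-3.08, 3.08], [-0.75, 2.2], [0.22, 2.44], [-1.43, 4.57], [0, 2.65], [-2.85, 2.85]. Speed limits (rad/s): [2.79, 2.79, 3.14, 3.14, 3.14, 3.14].

### API

Orientations are given as a unit quaternion [x, y, z, w].
In Python, from workcell import * gives the robot as it stands.
- The arm moves only by the shell command python3 -m inch 'ROWS'. ROWS is JSON, one flat list of numbers, 5 for each row, row after row: the closure, from -1 (fully open) to 1 (shut), then the shift along the tool's x, y, z in mm, then the turn about the tool's z in rad. A call has 1 to 8 rows; each row shifts and turns the commanded pose from where the row before left it, along the tool's axes as they then stand; what a row does not reach is not made up. A row lasts 1/10 s, in which the tool goes at most 50 mm and 8.59 degrees, less where a joint would pass 70% of its speed; a pose out of reach is approached as far as the arm can. A call is refused whole if a number of a shift passes 50 or a number of a turn 0.15, either way. A call with a gripper value outside its range is refused whole. The fingers move at their own pace and stop on an object; the grip force is fixed at half the most. Time passes only in rows, so rows that do not move let the fingers close. It gives the time, the measured TCP pose, the force, the opening and the grip force at its end, in the units of the state.
- sense(): the state, without advancing time (a new reading comes with each control period).
- grab_frame(name): name is "scene" or "top"; returns a dict with "color" (400x640x3 uint8, red, green, blue), "camera_matrix" (3x3 intrinsics, pixels), "distortion" ([k1, k2, p1, p2, k3] as OpenCV has them; the pictures are not rectified), "rvec" (rotation vector, rad) and "tvec" (3), from world to camera coordinates, as OpenCV has them. Camera axes: x right, y down, z forward; pixel columns grow to the right and rows downward; lengths in mm; the calibration is good to about 2 mm. A picture is of the moment at which its call begins. There is no depth.
- job_done(): hands the job in; it is judged then, once.
The state is a dict: "time": time; "joints": joint angles; "joint_velocities": joint speeds; "effort": joint torques, N m; "tool_pos": TCP position; "tcp_rot": TCP orientation; "contact_force": force on the tool from outside, world axes, zero at the start; "ft_torque": the same for the moment, N m; "width": finger opening in mm; "finger_force": force on a finger pad.
Only numpy, scipy, OpenCV 4.12 (cv2) and the standard library are available. Lean on these libraries where they do the work, as an engineer would, in place of code of your own. Each camera call takes 0.05 s, during which the arm holds its last target. There are 200 camera calls.

### The job

Put the stamping kit away in the blue craft box: lift its tray by the red handle and swing it up and fully back, slide every stamp plate that stands in the wooden caddy up out of its slot and stand it on edge in a bay of the compartment under the tray, and then lower the tray fully home again. The eraser finishes lying in the closed tray; leave everything else on the table alone.

Things in the scene. Friction and masses are not known exactly. Their poses are not given: they have to be found in the camera images.
- craft_box: Blue craft box, fixed, 116 (own x) x 212 (own y) x 85 mm tall, inside 104 x 200 mm; origin at the centre of its underside, own -x its front. Under the tray a foam insert has four bays across it, centred at own x = 0, y = -66, -22, 22, 66 mm, 13 mm wide in y, lips rounded, bottom 6 mm and foam top 37.5 mm above the origin. A plate stands in a bay with its own x along the box's, either way round.
- tray_arm (a joint): Swing of the tray's parallel links: 0 = closed on the box (start), 1.99 rad = up, over and down behind it (own +x), fully open. The tray stays level. With a = value - 0.995 each tray point stands 70 mm x (sin a + 0.839) back and 70 mm x (cos a - 0.545) above its closed place: peak 32 mm up, open 117 mm back. Light friction; the 0.28 kg tray rests by its weight at either end.
- tray_grip (a point): Centre of the tray's red handle bar: 14 mm thick along the box's own x, 86 mm long along own y, 18 mm high, its underside 34 mm above the tray floor; pinch it from above across its 14 mm. When closed it lies at own x = 28, y = 0, z = 134 mm from the box's origin. Axes parallel to the box's.
- tray_floor (a point): Centre of the upper face of the tray's floor, 91 mm above the box's underside when closed. Tray inside 108 (x) x 204 (y) mm, walls 18 mm high; the handle's two posts stand at x = 28, y = +-36 mm from here; the floor in front of them (x below 10 mm) is clear. Axes parallel to the box's.
- caddy: Pale wooden slotted caddy, fixed to the table, 108 (own x) x 190 (own y) mm, slots open at the top: slot centres at own y = -66, -22, +22, +66 mm, 11 mm wide, slot floor 8 mm and wooden top 42 mm above the table. Origin at the centre of its underside. Each plate present stands in one of the slots.
- eraser: Blue and white eraser lying flat on the table, 21 (own x) x 55 (own y) x 12 mm high, origin at the centre of its underside. It may be on either side of the table.
- tape_measure: Yellow tape measure, 58 x 73 x 33 mm, origin at the centre of its underside; a bystander.
- mug_white: White mug at the back, 78 x 112 x 102 mm, origin at the centre of its underside; a bystander.
- stone_2: Painted pebble on the right, 52 x 72 x 20 mm, origin under its centre; a bystander.
- tag_bundle: Kraft gift tags tied in a bundle on the left, 85 x 48 x 12 mm, origin under its centre; a bystander.
- plate_red: Stiff red plastic stamp plate with a rubber motif on one face, 90 (own x) x 8 (own y, its thickness) x 70 mm (own z, up), about 60 g. Origin at the centre of its lower edge. Stands on edge in a caddy slot at the start with its upper 36 mm free; may be absent (None).
- plate_yellow: Stiff yellow plastic stamp plate with a rubber motif on one face, 90 (own x) x 8 (own y, its thickness) x 70 mm (own z, up), about 60 g. Origin at the centre of its lower edge. Stands on edge in a caddy slot at the start with its upper 36 mm free; may be absent (None).
- plate_green: Stiff green plastic stamp plate with a rubber motif on one face, 90 (own x) x 8 (own y, its thickness) x 70 mm (own z, up), about 60 g. Origin at the centre of its lower edge. Stands on edge in a caddy slot at the start with its upper 36 mm free; may be absent (None).
- plate_white: Stiff white plastic stamp plate with a rubber motif on one face, 90 (own x) x 8 (own y, its thickness) x 70 mm (own z, up), about 60 g. Origin at the centre of its lower edge. Stands on edge in a caddy slot at the start with its upper 36 mm free; may be absent (None).
Not all that is in view belongs to the job. Of the things like the plate_white, leave any that is purple; of the rest the larger one is meant.

How it is judged (in metres and radians):
On the way, in this order (a step that is already met when the one before it is completed fails the run):
1. the tray is swung fully back (value of joint tray_arm above 1.85 rad), for 0.2 s.
2. with the tray still back, every plate present stands in a bay of the compartment (value of joint tray_arm above 1.5 rad and x of plate_red in the frame of craft_box between -0.015 and 0.015 m and y of plate_red in the frame of craft_box between -0.085 and 0.085 m and z of plate_red in the frame of craft_box between -0.002 and 0.013 m and angle between each of plate_red, plate_yellow, plate_green, plate_white's own z axis and vertical below 0.35 rad and linear speed of each of plate_red, plate_yellow, plate_green, plate_white below 0.03 m/s and x of plate_yellow in the frame of craft_box between -0.015 and 0.015 m and y of plate_yellow in the frame of craft_box between -0.085 and 0.085 m and z of plate_yellow in the frame of craft_box between -0.002 and 0.013 m and x of plate_green in the frame of craft_box between -0.015 and 0.015 m and y of plate_green in the frame of craft_box between -0.085 and 0.085 m and z of plate_green in the frame of craft_box between -0.002 and 0.013 m and x of plate_white in the frame of craft_box between -0.015 and 0.015 m and y of plate_white in the frame of craft_box between -0.085 and 0.085 m and z of plate_white in the frame of craft_box between -0.002 and 0.013 m), for 0.2 s.
3. the tray is lowered home (value of joint tray_arm below 0.08 rad), for 0.2 s.
At the end, for the whole second after the job is handed in: Every plate present stands on edge in a foam bay (lower edge under 13 mm above the box underside, within 15 mm of the middle front to back, under 0.35 rad off upright); tray closed (under 0.08 rad); eraser on the tray floor inside its walls; all at rest (x of plate_red in the frame of craft_box between -0.015 and 0.015 m and y of plate_red in the frame of craft_box between -0.085 and 0.085 m and z of plate_red in the frame of craft_box between -0.002 and 0.013 m and angle between each of plate_red, plate_yellow, plate_green, plate_white's own z axis and vertical below 0.35 rad and linear speed of each of plate_red, plate_yellow, plate_green, plate_white, eraser below 0.03 m/s and x of plate_yellow in the frame of craft_box between -0.015 and 0.015 m and y of plate_yellow in the frame of craft_box between -0.085 and 0.085 m and z of plate_yellow in the frame of craft_box between -0.002 and 0.013 m and x of plate_green in the frame of craft_box between -0.015 and 0.015 m and y of plate_green in the frame of craft_box between -0.085 and 0.085 m and z of plate_green in the frame of craft_box between -0.002 and 0.013 m and x of plate_white in the frame of craft_box between -0.015 and 0.015 m and y of plate_white in the frame of craft_box between -0.085 and 0.085 m and z of plate_white in the frame of craft_box between -0.002 and 0.013 m and value of joint tray_arm below 0.08 rad and x of eraser in the frame of tray_floor between -0.056 and 0.056 m and y of eraser in the frame of tray_floor between -0.104 and 0.104 m and z of eraser in the frame of tray_floor between -0.004 and 0.018 m); the robot touches nothing.
It fails at once if the tape measure is moved more than 40 mm (distance of tape_measure from where it was at the start of the episode above 0.04 m).
It fails at once if the white mug is moved more than 40 mm (distance of mug_white from where it was at the start of the episode above 0.04 m).
It fails at once if the painted pebble is moved more than 40 mm (distance of stone_2 from where it was at the start of the episode above 0.04 m).
It fails at once if the tag bundle is moved more than 40 mm (distance of tag_bundle from where it was at the start of the episode above 0.04 m).
Of plate_red, plate_yellow, plate_green, plate_white only 2 to 4 are there at a start; the rules pass over those that are not, and their reading is None.
At some moment in a run one of eraser may be knocked a few centimetres aside while the robot is not near it.
It also fails if it takes over 210 s, if anything falls off the work surface, if the arm or the gripper's body presses on something with over 40 N, if the wrist force passes 120 N, or if a joint passes its speed limit or range.

## Working session

There is one attempt and no reset: what is moved stays moved. The work goes in short steps, Python scripts to look and compute and a shell command to move; the robot and the scene stay as the last step left them, time stands still between calls to the robot, and variables do not carry over. Pictures are saved under pics/ and viewed, at most 14 in all, crops included, and the job is handed in when it is done.

```bash
mkdir -p pics
cat > h.py <<'E'
from workcell import *
import numpy as np, cv2
from scipy.spatial.transform import Rotation as R
def snap(n,f=None):
    d=grab_frame(n)
    d={k:np.array(v) for k,v in d.items()}
    if f: cv2.imwrite('pics/'+f,cv2.cvtColor(d['color'].astype(np.uint8),cv2.COLOR_RGB2BGR))
    np.savez(n+'.npz',**d); return d
def ray(d,px,z):
    px=np.array(px,float).reshape(-1,1,2)
    u=cv2.undistortPoints(px,d['camera_matrix'].astype(float),d['distortion'].astype(float)).reshape(-1,2)
    Rm=cv2.Rodrigues(d['rvec'].astype(float))[0]; c=-Rm.T@d['tvec'].reshape(3)
    v=np.c_[u,np.ones(len(u))]@Rm
    return c+v*((z-c[2])/v[:,2:3])
def proj(d,P):
    return cv2.projectPoints(np.array(P,float).reshape(-1,1,3),d['rvec'].astype(float),d['tvec'].astype(float),d['camera_matrix'].astype(float),d['distortion'].astype(float))[0].reshape(-1,2)
E
python3 - <<'E'
from h import *
for n in('top','scene'):
    d=snap(n,n+'0.png'); Rm=cv2.Rodrigues(d['rvec'].astype(float))[0]; print(n,-Rm.T@d['tvec'].reshape(3))
s=sense();print(s['tool_pos'],s['tcp_rot'],s['width'],s['time'])
print(R.from_quat(s['tcp_rot']).as_matrix().round(3))
E
```

```text
top [ 227.87356126   92.08322742 1306.63691037]
scene [-187.74817157 -442.18849039  964.45870795]
[238.2580832  577.10193788 230.44595722] [ 1.94630108e-01  9.80876221e-01 -9.16918028e-04 -3.45761186e-04] 85.30277530591842 0.1
[[-0.924  0.382 -0.001]
 [ 0.382  0.924 -0.002]
 [ 0.    -0.002 -1.   ]]
```

View pics/top0.png

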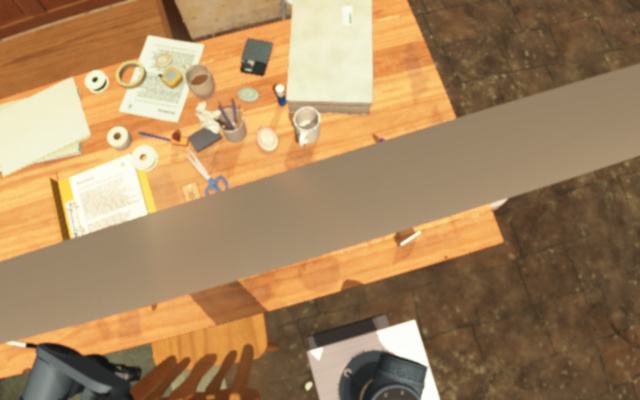

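View pics/scene0.png

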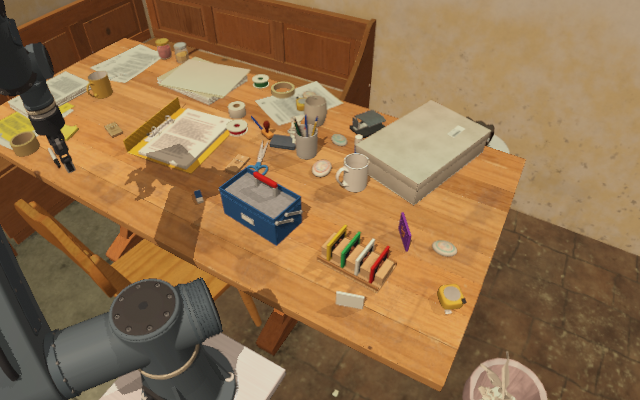

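The top view is blocked by a beam. The scene view shows the box with its red handle at about (265,180), the caddy at (357,258) holding yellow, green, white and red plates, and the eraser at (198,196). The purple plate and the small white plate are decoys.

Run:
```python
from h import *
d=dict(np.load('scene.npz'));im=cv2.cvtColor(d['color'].astype(np.uint8),cv2.COLOR_RGB2BGR)
cv2.imwrite('pics/cA.png',cv2.resize(im[160:250,185:320],None,fx=5.9,fy=5.9,interpolation=cv2.INTER_CUBIC))
cv2.imwrite('pics/cB.png',cv2.resize(im[205:315,310:430],None,fx=5,fy=5,interpolation=cv2.INTER_CUBIC))
print(proj(d,[[0,0,0],[500,0,0],[500,-200,0],[500,200,0],[238.6,577.6,231]]))
```

```text
[[189.28642472 387.62038515]
 [304.99090058 239.50629877]
 [368.15858224 267.44584033]
 [248.44762843 214.27773917]
 [ 69.08523764 165.0575612 ]]
```

View pics/cA.png

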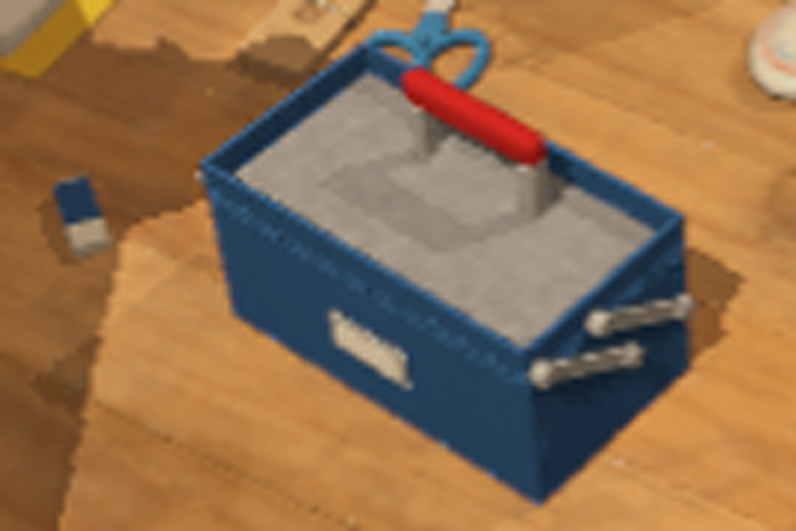

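View pics/cB.png

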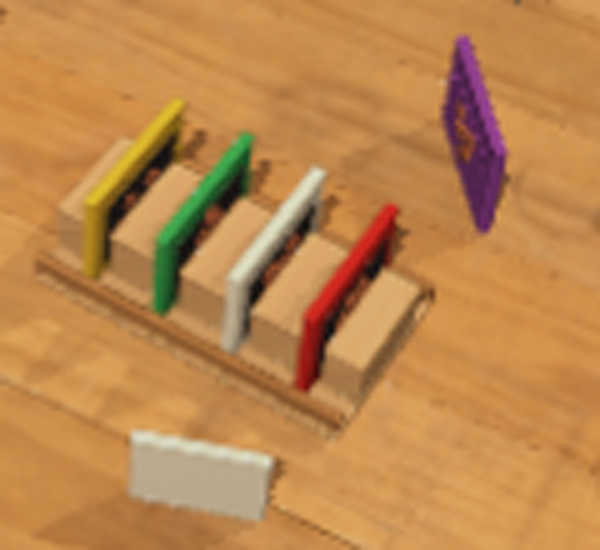

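The box's tray is closed. In crop A the tray rim corners are at (203,165), (370,45), (684,215) and (527,355), the handle runs (408,75)-(543,152), and the eraser is at (80,215). In crop B the plate top ridges start at yellow (95,198), green (165,240), white (236,274) and red (311,309).

Run:
```python
from h import *
np.set_printoptions(suppress=True,precision=1)
d=dict(np.load('scene.npz'));im=d['color'].astype(np.uint8)
A=lambda p:np.array([185,160])+(np.array(p,float)+.5)/5.9-.5
B=lambda p:np.array([310,205])+(np.array(p,float)+.5)/5-.5
rim=ray(d,A([(203,165),(370,45),(684,215),(527,355)]),109)
print('rim',rim,rim.mean(0)); 
print([np.linalg.norm(rim[i]-rim[(i+1)%4]) for i in range(4)])
for i,j in((0,3),(1,2)):
    v=rim[i]-rim[j];print('yaw y-axis',np.degrees(np.arctan2(-v[0],v[1])))
print('bottom',ray(d,A([(235,314),(541,502)]),0))
print('handle',ray(d,A([(408,75),(543,152)]),141))
hsv=cv2.cvtColor(im,cv2.COLOR_RGB2HSV)
m=((hsv[...,1]>190)&((hsv[...,0]<6)|(hsv[...,0]>174))&(hsv[...,2]>110)).astype(np.uint8);m[:,300:]=0;m[:160]=0;m[200:]=0
r=cv2.minAreaRect(cv2.findNonZero(m));print(m.sum(),r);print('handle blob',ray(d,[r[0]],136))
for n,a,b in(('y',(95,198),(178,106)),('g',(165,240),(247,139)),('w',(236,274),(318,174)),('r',(311,309),(392,210))):
    p=ray(d,B([a,b]),78);v=p[1]-p[0];print(n,p.mean(0),np.linalg.norm(v),np.degrees(np.arctan2(v[1],v[0])))
p=ray(d,A([(55,187),(90,178),(106,240),(72,250)]),12);print('er',p,p.mean(0))
print('blocks',ray(d,B([(437,284),(362,352),(124,142),(60,207)]),42))
print('base',ray(d,B([(334,436),(36,264),(434,292)]),6))
```

```text
rim [[465.4 263.9 109. ]
 [578.2 246.8 109. ]
 [551.8  42.9 109. ]
 [439.8  56.8 109. ]] [508.8 152.6 109. ]
[np.float64(114.09870795429934), np.float64(205.50283942896493), np.float64(112.90426348397746), np.float64(208.62131396515764)]
yaw y-axis -7.057306876725963
yaw y-axis -7.378477466203497
bottom [[468.3 267.4   0. ]
 [443.1  60.7   0. ]]
handle [[540.6 191.5 141. ]
 [527.4 104.2 141. ]]
145 ((264.7752685546875, 179.41744995117188), (26.007762908935547, 5.824655055999756), 28.300758361816406)
handle blob [[535.7 150.2 136. ]]
y [ 500.6 -101.3   78. ] 79.16761357992732 -5.6389412641215255
g [ 496.  -145.2   78. ] 82.86153874394942 -4.240678704534744
w [ 493.4 -187.7   78. ] 81.24205713283727 -5.739404646880973
r [ 491.2 -231.    78. ] 79.42313646046573 -6.965379803626725
er [[486.  402.7  12. ]
 [500.9 390.8  12. ]
 [468.5 351.8  12. ]
 [453.8 362.5  12. ]] [477.3 377.   12. ]
blocks [[ 525.3 -268.4   42. ]
 [ 465.8 -251.8   42. ]
 [ 530.8  -77.9   42. ]
 [ 472.7  -70.1   42. ]]
base [[ 435.8 -253.7    6. ]
 [ 456.8  -64.1    6. ]
 [ 547.2 -262.3    6. ]]
```

```bash
cat >> h.py <<'E'
def to(x,y,z,phi=None):
    s=sense();M=R.from_quat(s['tcp_rot']).as_matrix();p=np.array(s['tool_pos'])
    c=np.degrees(np.arctan2(M[1,1],M[0,1])); phi=c if phi is None else phi
    f=np.radians(phi);Y=np.array([np.cos(f),np.sin(f)]);X=np.array([-Y[1],Y[0]])
    dd=np.array([x,y])-p[:2]
    t=(c-phi+180)%360-180
    print('t%.1f'%s['time'],'pos',p.round(1),'phi %.2f'%c,'w %.1f'%s['width'],'F',np.round(s['contact_force'],1),'| turn %.3f dx %.1f dy %.1f dz %.1f'%(np.radians(t),X@dd,Y@dd,p[2]-z),'tilt',M[:2,2].round(4))
E
python3 - <<'E'
from h import *
to(536,149.8,200,-7.1)
a=np.linspace(0,1.99,21)-.995
q=np.c_[70*(np.sin(a)+.839),-70*(np.cos(a)-.545)]
print(np.diff(q,axis=0).round(1).tolist())
E
python3 -m inch '[-1,0,0,0,0.145,-1,0,0,0,0.145,-1,0,0,0,0.145,-1,0,0,0,0.145,-1,0,0,0,0.145,-1,0,0,0,0.145,-1,0,0,0,0.145,-1,0,0,0,0.145]'
python3 -m inch '[-1,0,0,0,0.145,-1,-32,29,0,0,-1,-32,29,0,0,-1,-32,29,0,0,-1,-32,29,0,0,-1,-32,29,0,0,-1,-32,29,0,0,-1,-32,29,0,0]'
python3 -m inch '[-0.2,-32,29,0,0,-0.2,-32,29,0,0,-0.2,-32,29,0,0,-0.2,-32,29,0,0,-0.2,0,0,0,0,-0.2,0,0,0,0]'
python3 -c "
from h import *
to(536,149.8,200,-7.1); snap('scene','s1.png')"
```

```text
t0.1 pos [238.3 577.1 230.4] phi 67.55 w 85.3 F [-0.4  0.8 -0.3] | turn 1.303 dx -387.2 dy 348.3 dz 30.4 tilt [-0.001  -0.0017]
[[4.1, -5.6], [4.6, -5.2], [5.1, -4.7], [5.6, -4.2], [5.9, -3.6], [6.3, -3.0], [6.5, -2.4], [6.7, -1.7], [6.9, -1.0], [7.0, -0.3], [7.0, 0.3], [6.9, 1.0], [6.7, 1.7], [6.5, 2.4], [6.3, 3.0], [5.9, 3.6], [5.6, 4.2], [5.1, 4.7], [4.6, 5.2], [4.1, 5.6]]
time: 0.9
tool_pos: [238.4, 577.2, 230.7]
tcp_rot: [0.702, 0.712, -0.001, 0.0]
contact_force: [0.2, -0.2, 0.8]
width: 85.5
finger_force: 0.0
time: 1.7
tool_pos: [412.3, 328.3, 231.0]
tcp_rot: [0.75, 0.661, -0.0, -0.0]
contact_force: [1.7, 0.4, -0.8]
width: 85.3
finger_force: 0.0
time: 2.3
tool_pos: [510.9, 187.4, 230.8]
tcp_rot: [0.751, 0.66, -0.0, -0.001]
contact_force: [-0.3, 0.3, 0.0]
width: 51.2
finger_force: 0.0
t2.3 pos [510.9 187.4 230.8] phi -7.37 w 51.2 F [-0.3  0.3  0. ] | turn -0.005 dx -34.2 dy 29.6 dz 30.8 tilt [-0.0015  0.0002]
```

```bash
python3 -m inch '[-0.2,-17,15,0,0,-0.2,-17,15,0,0,-0.2,0,0,15,0,-0.2,0,0,15,0,-0.2,0,0,0,0,-0.2,0,0,0,0]'
python3 -c "
from h import *
to(536,149.8,118,-7.1); d=snap('scene')
im=cv2.cvtColor(d['color'].astype(np.uint8),cv2.COLOR_RGB2BGR)
cv2.imwrite('pics/s1c.png',cv2.resize(im[110:250,190:350],None,fx=4,fy=4,interpolation=cv2.INTER_CUBIC))"
```

```text
time: 2.95
tool_pos: [535.4, 152.1, 201.2]
tcp_rot: [0.75, 0.662, -0.0, -0.0]
contact_force: [0.1, -0.3, -0.1]
width: 51.4
finger_force: 0.0
t3.0 pos [535.4 152.1 201.2] phi -7.10 w 51.4 F [ 0.1 -0.3 -0.1] | turn -0.000 dx -2.2 dy 0.9 dz 83.2 tilt [-0.0012  0.0001]
```

View pics/s1c.png

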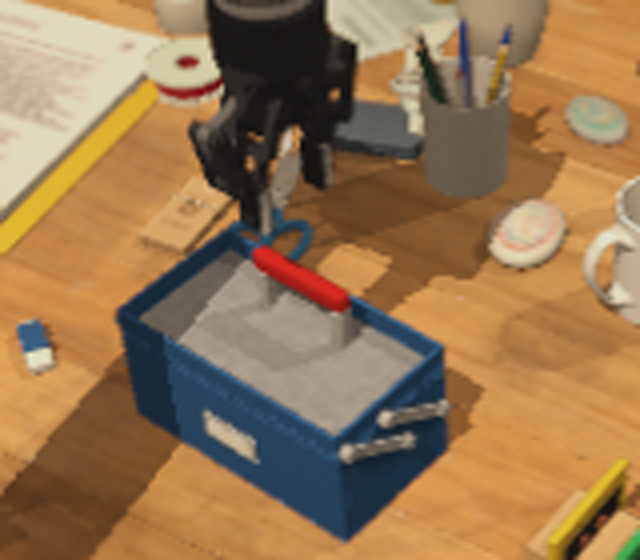

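The gripper hangs above the red handle at (300,278), as intended, so I descend and close.

```bash
python3 -m inch '[-0.2,0,0,20,0,-0.2,-2,1,20,0,-0.2,0,0,20,0,-0.2,0,0,15,0,-0.2,0,0,8,0,-0.2,0,0,0,0,-0.2,0,0,0,0]'
python3 -m inch '[1,0,0,0,0,1,0,0,0,0,1,0,0,0,0,1,0,0,0,0,1,0,0,0,0,1,0,0,0,0]'
python3 -c "
from h import *
to(536,149.8,118,-7.1)"
```

```text
time: 3.7
tool_pos: [537.7, 149.0, 119.1]
tcp_rot: [0.75, 0.661, 0.001, 0.0]
contact_force: [0.0, -0.7, 0.2]
width: 51.2
finger_force: 0.0
time: 4.3
tool_pos: [539.5, 148.6, 119.3]
tcp_rot: [0.75, 0.661, 0.002, 0.002]
contact_force: [6.2, -0.3, 3.9]
width: 12.9
finger_force: 62.2
t4.3 pos [539.5 148.6 119.3] phi -7.24 w 12.9 F [ 6.2 -0.3  3.9] | turn -0.002 dx 0.7 dy -3.7 dz 1.3 tilt [0.0054 0.0002]
```

```bash
python3 -m inch '[1,0,4.1,-5.6,0,1,0,4.6,-5.2,0,1,0,5.1,-4.7,0,1,0,5.6,-4.2,0,1,0,5.9,-3.6,0,1,0,6.3,-3,0]'
python3 -c "
from h import *
to(536,149.8,118,-7.1)"
```

```text
time: 4.9
tool_pos: [566.8, 145.0, 144.1]
tcp_rot: [0.75, 0.661, -0.002, -0.002]
contact_force: [-0.5, 2.1, -7.3]
width: 12.8
finger_force: 60.9
t4.9 pos [566.8 145.  144.1] phi -7.22 w 12.8 F [-0.5  2.1 -7.3] | turn -0.002 dx 1.0 dy -31.2 dz 26.1 tilt [-0.0047  0.0002]
```

Forces are low. I'll finish the swing.

```bash
python3 -m inch '[1,0,6.5,-2.4,0,1,0,6.7,-1.7,0,1,0,6.9,-1,0,1,0,7,-0.3,0,1,0,7,0.3,0,1,0,6.9,1,0,1,0,6.7,1.7,0]'
python3 -m inch '[1,0,6.5,2.4,0,1,0,6.3,3,0,1,0,5.9,3.6,0,1,0,5.6,4.2,0,1,0,5.1,4.7,0,1,0,4.6,5.2,0,1,0,4.1,5.6,0,1,0,0,0,0]'
python3 -c "
from h import *
to(536,149.8,118,-7.1)"
```

```text
time: 5.6
tool_pos: [618.2, 138.3, 148.2]
tcp_rot: [0.75, 0.661, 0.002, 0.002]
contact_force: [-0.3, -1.0, 5.1]
width: 12.8
finger_force: 62.6
time: 6.4
tool_pos: [656.1, 133.4, 119.3]
tcp_rot: [0.75, 0.661, 0.002, 0.002]
contact_force: [3.8, -3.1, 8.5]
width: 12.9
finger_force: 63.2
t6.4 pos [656.1 133.4 119.3] phi -7.23 w 12.9 F [ 3.8 -3.1  8.5] | turn -0.002 dx 1.4 dy -121.2 dz 1.3 tilt [ 0.0046 -0.0005]
```

```bash
python3 -m inch '[-0.2,0,0,0,0,-0.2,0,0,0,0,-0.2,0,0,0,0,-0.2,0,0,-10,0,-0.2,0,0,-30,0,-0.2,0,0,-40,0,-0.2,0,0,-40,0,-0.2,0,0,-10,0]'
python3 -m inch '[-0.2,-40,-22,0,-0.149,-0.2,-40,-22,0,-0.149,-0.2,-40,-22,0,-0.149,-0.2,-40,-22,0,-0.149,-0.2,-40,-22,0,-0.149,-0.2,0,0,0,-0.149,-0.2,0,0,0,-0.149,-0.2,0,0,0,-0.149]'
python3 -m inch '[-0.2,0,0,0,-0.149,-0.2,0,0,0,-0.149,-0.2,0,0,0,-0.066]'
python3 -c "
from h import *
to(500,-164,200,84.5); d=snap('scene')
im=cv2.cvtColor(d['color'].astype(np.uint8),cv2.COLOR_RGB2BGR)
cv2.imwrite('pics/s2.png',cv2.resize(im[120:320,180:440],None,fx=3,fy=3,interpolation=cv2.INTER_CUBIC))"
```

```text
time: 7.2
tool_pos: [656.2, 134.3, 254.5]
tcp_rot: [0.75, 0.661, 0.004, 0.003]
contact_force: [0.3, -0.1, -0.4]
width: 51.4
finger_force: 0.0
time: 8.0
tool_pos: [580.5, -73.7, 247.9]
tcp_rot: [0.254, 0.967, 0.0, -0.001]
contact_force: [-0.2, 0.4, -0.4]
width: 51.4
finger_force: 0.0
time: 8.3
tool_pos: [580.6, -73.0, 247.9]
tcp_rot: [0.075, 0.997, 0.0, -0.001]
contact_force: [0.8, 0.1, 0.3]
width: 51.1
finger_force: 0.0
t8.3 pos [580.6 -73.  247.9] phi 81.44 w 51.1 F [0.8 0.1 0.3] | turn -0.053 dx 71.5 dy -98.3 dz 47.9 tilt [-0.0016  0.0006]
```

View pics/s2.png

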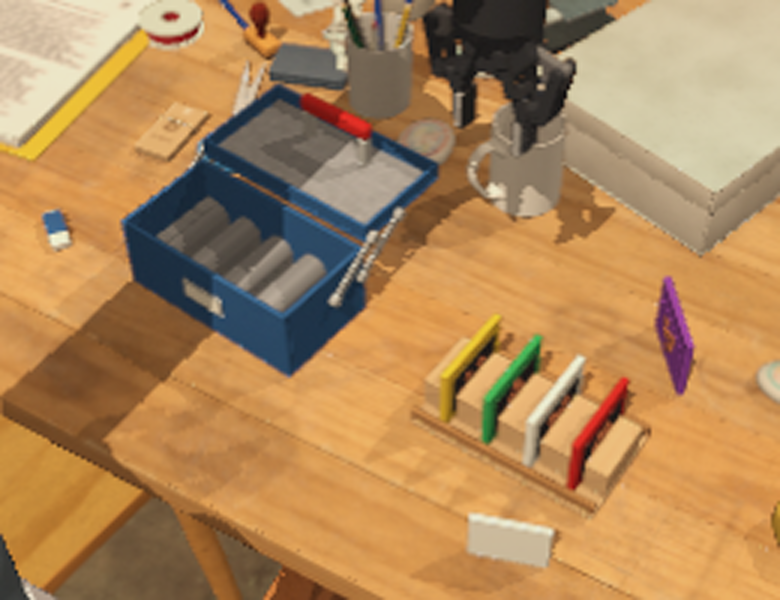

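The tray is open and the bays are visible. The yellow plate's top is at about (470,355) in this crop. The caddy is undisturbed and the eraser is still at (57,228). I'll take the yellow plate first.

```bash
python3 -m inch '[0.35,0,0,0,-0.062,0.35,36.4,-17.7,20,0,0.35,36.4,-17.7,30,0,0.35,0,0,40,0,0.35,0,0,40,0,0.35,0,0,0,0,0.35,0,0,0,0]'
python3 -c "
from h import *
to(505,-102,48,85); d=snap('scene')
im=cv2.cvtColor(d['color'].astype(np.uint8),cv2.COLOR_RGB2BGR)
cv2.imwrite('pics/s3.png',cv2.resize(im[170:300,310:430],None,fx=4.5,fy=4.5,interpolation=cv2.INTER_CUBIC))"
```

```text
time: 9.05
tool_pos: [505.7, -101.6, 118.5]
tcp_rot: [0.046, 0.999, 0.0, -0.001]
contact_force: [0.1, -0.4, 0.3]
width: 27.8
finger_force: 0.0
t9.1 pos [ 505.7 -101.6  118.5] phi 84.72 w 27.8 F [ 0.1 -0.4  0.3] | turn -0.005 dx 0.7 dy -0.5 dz 70.5 tilt [-0.0016  0.0007]
```

View pics/s3.png

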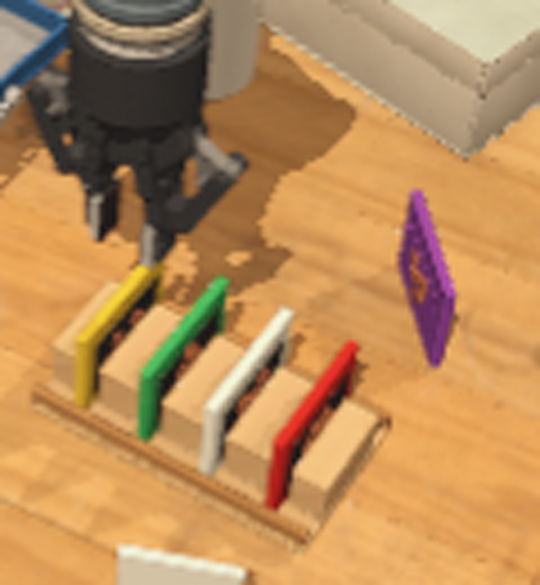

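Fingertips are at (100,235) and (150,262), with the yellow ridge centre near (120,308). I'll check the projection.

```bash
python3 -c "
from h import *
d=dict(np.load('scene.npz'))
f=lambda p:((proj(d,p)-[310,170]+.5)*4.5-.5).round(0)
print(f([505.7,-101.6,118.5]),f([505.7,-101.6,78]))
print(f([[504.3,-115.5,118.5],[507.1,-87.7,118.5]]))
print(f([[461,-97.7,78],[550.4,-105.5,78]]))
g=lambda p:np.array([310,170])+(np.array(p)+.5)/4.5-.5
print(ray(d,g([(83,346),(155,267),(148,376),(224,283),(211,407),(288,313),(281,443),(352,348)]),78).round(1))
"
```

```text
[[130. 242.]] [[128. 288.]]
[[150. 252.]
 [110. 232.]]
[[ 86. 336.]
 [168. 242.]]
[[ 453.8  -99.9   78. ]
 [ 528.4 -107.8   78. ]
 [ 452.9 -142.8   78. ]
 [ 537.5 -149.3   78. ]
 [ 450.8 -183.9   78. ]
 [ 535.1 -192.4   78. ]
 [ 447.5 -228.9   78. ]
 [ 529.4 -235.9   78. ]]
```

```bash
python3 -m inch '[0.35,3,-1.5,0,-0.005,0.35,0,0,20,0,0.35,0,0,20,0,0.35,0,0,15,0,0.35,0,0,10,0,0.35,0,0,5,0,0.35,0,0,0,0]'
python3 -m inch '[1,0,0,0,0,1,0,0,0,0,1,0,0,0,0,1,0,0,0,0,1,0,0,0,0]'
python3 -c "
from h import *
to(502,-104,48,85)"
```

```text
time: 9.8
tool_pos: [503.1, -103.1, 48.9]
tcp_rot: [0.043, 0.999, -0.0, 0.0]
contact_force: [0.3, 0.7, 0.6]
width: 27.8
finger_force: 0.0
time: 10.3
tool_pos: [503.3, -100.9, 49.4]
tcp_rot: [0.044, 0.999, 0.001, 0.001]
contact_force: [2.4, 8.3, 2.3]
width: 7.0
finger_force: 59.4
t10.3 pos [ 503.3 -100.9   49.4] phi 84.98 w 7.0 F [2.4 8.3 2.3] | turn -0.000 dx 1.0 dy -3.2 dz 1.4 tilt [0.0014 0.0025]
```

```bash
python3 -m inch '[1,0,1.5,-5,0,1,0,0,-10,0,1,0,0,-15,0,1,0,0,-25,0,1,0,0,-35,0,1,0,0,-40,0,1,0,0,-20,0,1,0,0,0,0]'
python3 -c "
from h import *
to(520.9,218.5,195,82.7);to(512.7,153,195,82.7); d=snap('scene')
im=cv2.cvtColor(d['color'].astype(np.uint8),cv2.COLOR_RGB2BGR)
cv2.imwrite('pics/s4.png',cv2.resize(im[130:300,190:430],None,fx=3.3,fy=3.3,interpolation=cv2.INTER_CUBIC))"
```

```text
time: 11.1
tool_pos: [505.1, -102.9, 202.7]
tcp_rot: [0.043, 0.999, -0.002, 0.004]
contact_force: [0.2, 0.8, -0.8]
width: 7.0
finger_force: 59.2
t11.1 pos [ 505.1 -102.9  202.7] phi 85.02 w 7.0 F [ 0.2  0.8 -0.8] | turn 0.041 dx 25.2 dy 320.8 dz 7.7 tilt [ 0.0085 -0.0042]
t11.1 pos [ 505.1 -102.9  202.7] phi 85.02 w 7.0 F [ 0.2  0.8 -0.8] | turn 0.041 dx 25.0 dy 254.7 dz 7.7 tilt [ 0.0085 -0.0042]
```

View pics/s4.png

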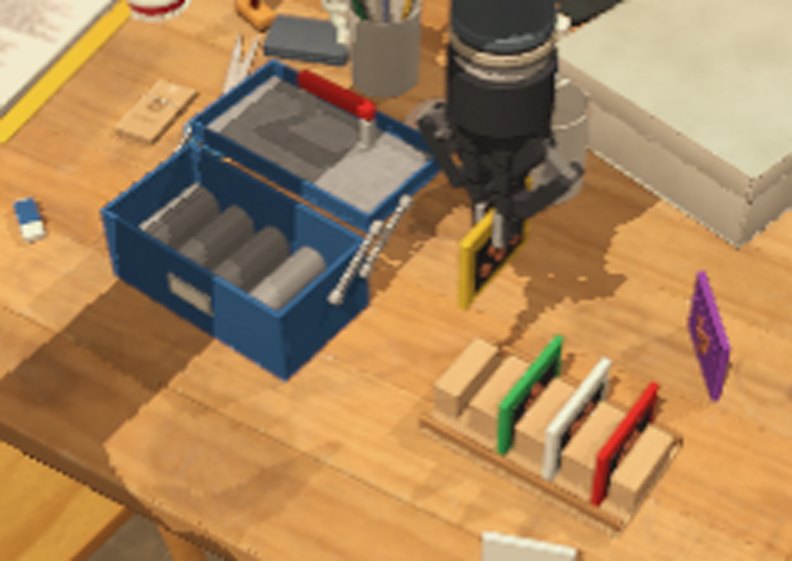

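The yellow plate is gripped squarely and clear of the caddy. I'll carry it over the far bay (own y = +66) and check alignment locally before inserting.

```bash
python3 -m inch '[1,0,0,0,0.041,1,3,45,0,0,1,3,46,0,0,1,3,46,0,0,1,3,46,0,0,1,3,46,0,0,1,3,46,0,0,1,3,46,0,0]'
python3 -m inch '[1,4,0,15,0,1,0,0,20,0,1,0,0,20,0,1,0,0,5,0,1,0,0,0,0,1,0,0,0,0]'
python3 -c "
from h import *
to(521.1,219,138,82.7); d=snap('scene')
im=cv2.cvtColor(d['color'].astype(np.uint8),cv2.COLOR_RGB2BGR)
cv2.imwrite('pics/s5.png',cv2.resize(im[140:250,210:320],None,fx=5.4,fy=5.4,interpolation=cv2.INTER_CUBIC))"
```

```text
time: 11.95
tool_pos: [521.7, 220.9, 196.8]
tcp_rot: [0.064, 0.998, -0.001, -0.002]
contact_force: [1.1, -0.6, -0.7]
width: 6.9
finger_force: 59.3
time: 12.55
tool_pos: [519.2, 219.8, 138.6]
tcp_rot: [0.064, 0.998, -0.0, -0.0]
contact_force: [0.4, -0.0, -0.4]
width: 7.0
finger_force: 59.2
t12.6 pos [519.2 219.8 138.6] phi 82.66 w 7.0 F [ 0.4 -0.  -0.4] | turn -0.001 dx -2.0 dy -0.6 dz 0.6 tilt [-0.0001 -0.0001]
```

View pics/s5.png

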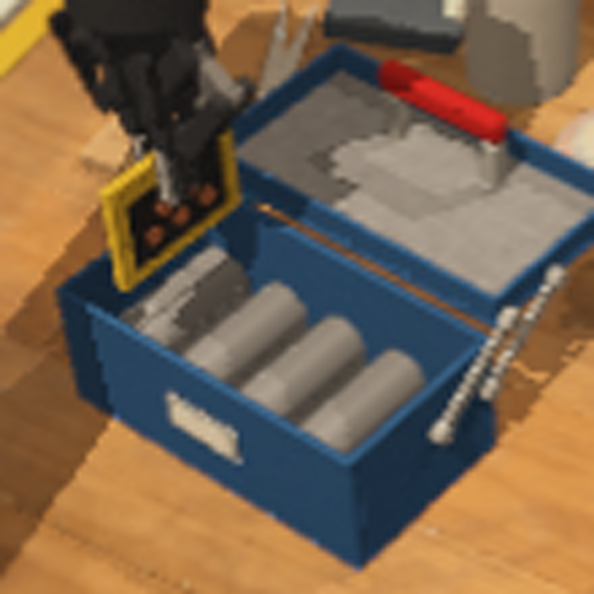

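```bash
cat > k.py <<'E'
from h import *
d=dict(np.load('scene.npz'))
f=lambda p:((proj(d,p)-[210,140]+.5)*5.4-.5).round(0).tolist()
def fr(c,yaw):
    y=np.radians(yaw);X=np.array([np.cos(y),np.sin(y),0]);Y=np.array([-np.sin(y),np.cos(y),0])
    return lambda a,b,z:np.array([c[0],c[1],0])+a*X+b*Y+np.array([0,0,z])
b=fr((512.7,153.5),-7.3)
p=fr((519.2,219.8),-7.3)
print('plate corners: bot front',f(p(-45,0,97.2)),'top front',f(p(-45,0,167.2)),'bot back',f(p(45,0,97.2)),'top back',f(p(45,0,167)))
print('rim FR,FL,',f(b(-58,-106,85)),f(b(-58,106,85)),'BR',f(b(58,-106,85)),'bottom FR',f(b(-58,-106,0)))
for y in(-88,-44,0,44,88): print('lump',y,f(b(-52,y,37.5)),f(b(52,y,37.5)))
for y in(-66,-22,22,66): print('bay',y,f(b(-52,y,37.5)),f(b(52,y,37.5)))
E
python3 k.py
```

```text
plate corners: bot front [[122.0, 290.0]] top front [[103.0, 190.0]] bot back [[238.0, 199.0]] top back [[225.0, 101.0]]
rim FR,FL, [[355.0, 464.0]] [[59.0, 287.0]] BR [[500.0, 333.0]] bottom FR [[366.0, 573.0]]
lump -88 [[343.0, 503.0]] [[470.0, 388.0]]
lump -44 [[280.0, 465.0]] [[408.0, 353.0]]
lump 0 [[219.0, 428.0]] [[348.0, 319.0]]
lump 44 [[160.0, 392.0]] [[289.0, 286.0]]
lump 88 [[103.0, 357.0]] [[233.0, 254.0]]
bay -66 [[311.0, 484.0]] [[439.0, 370.0]]
bay -22 [[249.0, 446.0]] [[378.0, 336.0]]
bay 22 [[189.0, 410.0]] [[318.0, 302.0]]
bay 66 [[131.0, 374.0]] [[261.0, 270.0]]
```

Prediction and picture agree within about 2 mm: plate lower corner (122,288), and lump ends at (410,352), (350,320) and (290,284). I'll insert.

```bash
python3 -m inch '[1,-2,-0.5,15,0,1,0,0,15,0,1,0,0,15,0,1,0,0,8,0,1,0,0,4,0,1,0,0,4,0]'
python3 -m inch '[1,0,0,4,0,1,0,0,4,0,1,0,0,4,0]'
python3 -c "
from h import *
to(521.1,219,47.6,82.7)"
```

```text
time: 13.2
tool_pos: [521.5, 219.4, 78.0]
tcp_rot: [0.064, 0.998, 0.0, 0.001]
contact_force: [-0.5, -0.2, -1.0]
width: 6.8
finger_force: 59.2
time: 13.5
tool_pos: [521.1, 219.4, 65.6]
tcp_rot: [0.064, 0.998, 0.0, 0.0]
contact_force: [-0.2, 0.3, -0.8]
width: 7.1
finger_force: 59.2
t13.5 pos [521.1 219.4  65.6] phi 82.69 w 7.1 F [-0.2  0.3 -0.8] | turn -0.000 dx -0.0 dy -0.4 dz 18.0 tilt [0.0007 0.0001]
```

Already about 13 mm into the bay with no force. I'll continue down and release.

```bash
python3 -m inch '[1,0,0,6,0,1,0,0,5,0,1,0,0,4,0,1,0,0,1.5,0,1,0,0,0,0]'
python3 -c "
from h import *
to(521.1,219,47.6,82.7)"
python3 -m inch '[0.35,0,0,0,0,0.35,0,0,0,0,0.35,0,0,0,0,0.35,0,0,-15,0,0.35,0,0,-25,0,0.35,0,0,-40,0,0.35,0,0,-40,0,0.35,0,0,-30,0]'
python3 -c "
from h import *
to(501,-146,190,85)"
```

```text
time: 14.0
tool_pos: [520.7, 219.3, 48.7]
tcp_rot: [0.064, 0.998, -0.0, -0.0]
contact_force: [-0.8, -0.1, -0.8]
width: 7.3
finger_force: 59.2
t14.0 pos [520.7 219.3  48.7] phi 82.68 w 7.3 F [-0.8 -0.1 -0.8] | turn -0.000 dx -0.4 dy -0.2 dz 1.1 tilt [-0.0006 -0.0001]
time: 14.8
tool_pos: [521.5, 219.5, 201.7]
tcp_rot: [0.064, 0.998, 0.0, 0.001]
contact_force: [1.2, 0.1, -0.4]
width: 27.6
finger_force: 0.0
t14.8 pos [521.5 219.5 201.7] phi 82.69 w 27.6 F [ 1.2  0.1 -0.4] | turn -0.040 dx -11.5 dy -365.8 dz 11.7 tilt [0.0028 0.0006]
```

```bash
python3 -m inch '[0.35,0,0,0,-0.04,0.35,-11,-20,0,0,0.35,0,-49,0,0,0.35,0,-49,0,0,0.35,0,-49,0,0,0.35,0,-49,0,0,0.35,0,-49,0,0,0.35,0,-49,0,0]'
python3 -m inch '[0.35,0,-50,0,0,0.35,0,0,35,0,0.35,0,0,40,0,0.35,0,0,0,0,0.35,0,0,0,0]'
python3 -c "
from h import *
to(500.5,-144.5,48.5,85)"
```

```text
time: 15.6
tool_pos: [503.9, -96.3, 199.4]
tcp_rot: [0.044, 0.999, -0.0, 0.0]
contact_force: [1.4, -0.4, 0.2]
width: 28.1
finger_force: 0.0
time: 16.1
tool_pos: [499.7, -144.0, 124.1]
tcp_rot: [0.044, 0.999, 0.0, -0.001]
contact_force: [0.4, -1.4, -0.5]
width: 27.7
finger_force: 0.0
t16.1 pos [ 499.7 -144.   124.1] phi 84.98 w 27.7 F [ 0.4 -1.4 -0.5] | turn -0.000 dx -0.9 dy -0.4 dz 75.6 tilt [-0.0014  0.0008]
```

```bash
python3 -m inch '[0.35,-1,0,25,0,0.35,0,0,25,0,0.35,0,0,15,0,0.35,0,0,10.5,0,0.35,0,0,0,0,0.35,0,0,0,0]'
python3 -m inch '[1,0,0,0,0,1,0,0,0,0,1,0,0,0,0,1,0,0,0,0,1,0,0,0,0]'
python3 -c "
from h import *
to(500.5,-144.5,48.5,85)"
python3 -m inch '[1,0,0,-5,0,1,0,0,-10,0,1,0,0,-15,0,1,0,0,-25,0,1,0,0,-35,0,1,0,0,-40,0,1,0,0,-20,0,1,0,0,0,0]'
python3 -c "
from h import *
to(515.5,175.3,140,82.7)"
```

```text
time: 16.7
tool_pos: [502.0, -144.5, 49.8]
tcp_rot: [0.043, 0.999, -0.001, 0.001]
contact_force: [-0.1, -0.1, 1.0]
width: 28.0
finger_force: 0.0
time: 17.2
tool_pos: [501.8, -144.3, 49.7]
tcp_rot: [0.044, 0.999, -0.0, 0.001]
contact_force: [0.4, 1.6, 6.6]
width: 6.9
finger_force: 59.3
t17.2 pos [ 501.8 -144.3   49.7] phi 84.98 w 6.9 F [0.4 1.6 6.6] | turn -0.000 dx 1.3 dy -0.3 dz 1.2 tilt [ 0.0021 -0.0006]
time: 18.0
tool_pos: [502.9, -145.5, 202.3]
tcp_rot: [0.044, 0.999, -0.002, 0.004]
contact_force: [-0.2, -0.1, -1.0]
width: 7.0
finger_force: 58.4
t18.0 pos [ 502.9 -145.5  202.3] phi 84.98 w 7.0 F [-0.2 -0.1 -1. ] | turn 0.040 dx 28.2 dy 319.8 dz 62.3 tilt [ 0.0072 -0.0041]
```

```bash
python3 -m inch '[1,0,0,0,0.04,1,5,45.7,0,0,1,5,45.7,0,0,1,5,45.7,0,0,1,5,45.7,0,0,1,4,45.7,0,0,1,4,45.7,0,0,1,0,45.7,0,0]'
python3 -m inch '[1,0,0,15,0,1,0,0,20,0,1,0,0,20,0,1,0,0,5,0,1,0,0,0,0,1,0,0,0,0]'
python3 -c "
from h import *
to(515.5,175.3,48.5,82.7)"
```

```text
time: 18.8
tool_pos: [512.1, 178.1, 197.2]
tcp_rot: [0.064, 0.998, -0.0, -0.002]
contact_force: [0.3, -0.1, -1.3]
width: 7.2
finger_force: 58.7
time: 19.4
tool_pos: [514.1, 176.3, 138.7]
tcp_rot: [0.064, 0.998, -0.0, 0.0]
contact_force: [-0.2, 0.6, -1.4]
width: 7.4
finger_force: 58.7
t19.4 pos [514.1 176.3 138.7] phi 82.66 w 7.4 F [-0.2  0.6 -1.4] | turn -0.001 dx -1.5 dy -0.9 dz 90.2 tilt [ 0.0002 -0.    ]
```

```bash
python3 -m inch '[1,-1.5,-0.7,15,0,1,0,0,15,0,1,0,0,15,0,1,0,0,8,0,1,0,0,4,0,1,0,0,4,0,1,0,0,4,0,1,0,0,4,0]'
python3 -c "
from h import *
to(515.5,175.3,48.5,82.7)"
python3 -m inch '[1,0,0,6,0,1,0,0,6,0,1,0,0,5,0,1,0,0,3,0,1,0,0,0,0]'
python3 -c "
from h import *
to(515.5,175.3,48.5,82.7)"
```

```text
time: 20.2
tool_pos: [515.7, 175.7, 69.8]
tcp_rot: [0.064, 0.998, 0.0, 0.001]
contact_force: [-0.0, 0.0, -0.2]
width: 6.8
finger_force: 58.7
t20.2 pos [515.7 175.7  69.8] phi 82.68 w 6.8 F [-0.   0.  -0.2] | turn -0.000 dx 0.2 dy -0.4 dz 21.3 tilt [0.0011 0.0001]
time: 20.7
tool_pos: [515.1, 175.6, 48.9]
tcp_rot: [0.064, 0.998, -0.0, -0.0]
contact_force: [-0.3, 0.7, -0.1]
width: 7.3
finger_force: 58.6
t20.7 pos [515.1 175.6  48.9] phi 82.68 w 7.3 F [-0.3  0.7 -0.1] | turn -0.000 dx -0.5 dy -0.3 dz 0.4 tilt [-0.0009 -0.    ]
```

```bash
python3 -m inch '[0.35,0,0,0,0,0.35,0,0,0,0,0.35,0,0,0,0,0.35,0,0,-15,0,0.35,0,0,-25,0,0.35,0,0,-40,0,0.35,0,0,-40,0,0.35,0,0,-30,0]'
python3 -c "
from h import *
to(498,-188.2,124,85)"
python3 -m inch '[0.35,0,0,0,-0.04,0.35,-13,-20,0,0,0.35,0,-49,0,0,0.35,0,-49,0,0,0.35,0,-49,0,0,0.35,0,-49,0,0,0.35,0,-49,0,0,0.35,0,-49,0,0]'
python3 -m inch '[0.35,0,-50,0,0,0.35,0,0,35,0,0.35,0,0,40,0,0.35,0,0,0,0,0.35,0,0,0,0]'
python3 -c "
from h import *
to(498,-188.2,48.5,85)"
```

```text
time: 21.5
tool_pos: [515.9, 175.7, 202.2]
tcp_rot: [0.064, 0.998, 0.0, 0.001]
contact_force: [-0.1, -0.1, -0.2]
width: 28.2
finger_force: 0.0
t21.5 pos [515.9 175.7 202.2] phi 82.69 w 28.2 F [-0.1 -0.1 -0.2] | turn -0.040 dx -13.9 dy -364.1 dz 78.2 tilt [0.0027 0.0003]
time: 22.3
tool_pos: [500.2, -140.2, 199.9]
tcp_rot: [0.044, 0.999, -0.0, 0.0]
contact_force: [1.2, -1.2, 0.3]
width: 27.5
finger_force: 0.0
time: 22.8
tool_pos: [496.1, -187.8, 124.5]
tcp_rot: [0.044, 0.999, 0.0, -0.001]
contact_force: [0.5, -0.5, 0.0]
width: 27.7
finger_force: 0.0
t22.8 pos [ 496.1 -187.8  124.5] phi 84.98 w 27.7 F [ 0.5 -0.5  0. ] | turn -0.000 dx -2.0 dy -0.2 dz 76.0 tilt [-0.0014  0.0009]
```

```bash
python3 -m inch '[0.35,-1.5,0,25,0,0.35,0,0,25,0,0.35,0,0,15,0,0.35,0,0,10.5,0,0.35,0,0,0,0,0.35,0,0,0,0]'
python3 -m inch '[1,0,0,0,0,1,0,0,0,0,1,0,0,0,0,1,0,0,0,0,1,0,0,0,0]'
python3 -c "
from h import *
to(498,-188.2,48.5,85)"
python3 -m inch '[1,0,0,-5,0,1,0,0,-10,0,1,0,0,-15,0,1,0,0,-25,0,1,0,0,-35,0,1,0,0,-40,0,1,0,0,-20,0,1,0,0,0,0]'
python3 -c "
from h import *
to(509.9,131.7,140,82.7)"
```

```text
time: 23.4
tool_pos: [498.9, -188.5, 50.3]
tcp_rot: [0.044, 0.999, -0.001, 0.001]
contact_force: [-0.1, -0.9, -0.2]
width: 27.7
finger_force: 0.0
time: 23.9
tool_pos: [498.7, -188.3, 50.3]
tcp_rot: [0.044, 0.999, -0.0, 0.001]
contact_force: [0.5, 2.0, 6.4]
width: 7.0
finger_force: 59.3
t23.9 pos [ 498.7 -188.3   50.3] phi 84.98 w 7.0 F [0.5 2.  6.4] | turn -0.000 dx 0.7 dy 0.0 dz 1.8 tilt [ 0.0021 -0.0008]
time: 24.7
tool_pos: [499.7, -189.5, 202.8]
tcp_rot: [0.044, 0.999, -0.002, 0.004]
contact_force: [1.0, -0.0, -0.7]
width: 6.4
finger_force: 58.5
t24.7 pos [ 499.7 -189.5  202.8] phi 84.98 w 6.4 F [ 1.  -0.  -0.7] | turn 0.040 dx 30.7 dy 319.9 dz 62.8 tilt [ 0.0068 -0.0047]
```

```bash
python3 -m inch '[1,0,0,0,0.04,1,5,45.5,0,0,1,5,45.5,0,0,1,5,45.5,0,0,1,5,45.5,0,0,1,4,45.5,0,0,1,4,45.5,0,0,1,1,45.5,0,0]'
python3 -m inch '[1,0,0,15,0,1,0,0,20,0,1,0,0,20,0,1,0,0,5,0,1,0,0,0,0,1,0,0,0,0]'
python3 -c "
from h import *
to(509.9,131.7,49,82.7)"
```

```text
time: 25.5
tool_pos: [508.0, 133.0, 197.7]
tcp_rot: [0.064, 0.998, -0.0, -0.002]
contact_force: [1.2, -0.7, 0.2]
width: 6.9
finger_force: 58.6
time: 26.1
tool_pos: [509.9, 131.2, 139.2]
tcp_rot: [0.064, 0.998, -0.0, 0.0]
contact_force: [0.6, -0.3, -1.1]
width: 6.9
finger_force: 58.8
t26.1 pos [509.9 131.2 139.2] phi 82.67 w 6.9 F [ 0.6 -0.3 -1.1] | turn -0.001 dx 0.1 dy 0.5 dz 90.2 tilt [ 0.0001 -0.    ]
```

```bash
python3 -m inch '[1,0,0.7,15,0,1,0,0,15,0,1,0,0,15,0,1,0,0,8,0,1,0,0,4,0,1,0,0,4,0,1,0,0,4,0,1,0,0,4,0]'
python3 -c "
from h import *
to(509.9,131.7,49,82.7)"
python3 -m inch '[1,0,0,6,0,1,0,0,6,0,1,0,0,5,0,1,0,0,3,0,1,0,0,0,0]'
python3 -c "
from h import *
to(509.9,131.7,49,82.7)"
```

```text
time: 26.9
tool_pos: [510.2, 132.1, 70.2]
tcp_rot: [0.064, 0.998, 0.0, 0.001]
contact_force: [0.3, 0.2, -0.8]
width: 7.0
finger_force: 58.8
t26.9 pos [510.2 132.1  70.2] phi 82.69 w 7.0 F [ 0.3  0.2 -0.8] | turn -0.000 dx 0.2 dy -0.4 dz 21.2 tilt [0.0011 0.    ]
time: 27.4
tool_pos: [509.4, 132.0, 49.5]
tcp_rot: [0.064, 0.998, -0.0, -0.001]
contact_force: [0.4, -0.3, -0.3]
width: 7.3
finger_force: 58.8
t27.4 pos [509.4 132.   49.5] phi 82.69 w 7.3 F [ 0.4 -0.3 -0.3] | turn -0.000 dx -0.5 dy -0.3 dz 0.5 tilt [-0.0011 -0.    ]
```

```bash
python3 -m inch '[0.35,0,0,0,0,0.35,0,0,0,0,0.35,0,0,0,0,0.35,0,0,-15,0,0.35,0,0,-25,0,0.35,0,0,-40,0,0.35,0,0,-40,0,0.35,0,0,-30,0]'
python3 -m inch '[0.35,0,0,0,-0.04,0.35,-15.5,-20,0,0,0.35,0,-49,0,0,0.35,0,-49,0,0,0.35,0,-49,0,0,0.35,0,-49,0,0,0.35,0,-49,0,0,0.35,0,-49,0,0]'
python3 -m inch '[0.35,0,-50,0,0,0.35,0,0,35,0,0.35,0,0,40,0,0.35,0,0,0,0,0.35,0,0,0,0]'
python3 -c "
from h import *
to(494.7,-232,48.5,85)"
```

```text
time: 28.2
tool_pos: [510.3, 132.1, 202.7]
tcp_rot: [0.064, 0.998, 0.0, 0.001]
contact_force: [0.4, 0.2, -0.3]
width: 28.3
finger_force: 0.0
time: 29.0
tool_pos: [497.2, -184.0, 200.4]
tcp_rot: [0.044, 0.999, -0.0, 0.0]
contact_force: [0.8, -0.2, 0.5]
width: 27.7
finger_force: 0.0
time: 29.5
tool_pos: [493.0, -231.6, 125.0]
tcp_rot: [0.044, 0.999, 0.0, -0.001]
contact_force: [0.9, -0.1, -0.2]
width: 27.5
finger_force: 0.0
t29.5 pos [ 493.  -231.6  125. ] phi 84.98 w 27.5 F [ 0.9 -0.1 -0.2] | turn -0.000 dx -1.7 dy -0.3 dz 76.5 tilt [-0.0013  0.001 ]
```

```bash
python3 -m inch '[0.35,-1.2,0,25,0,0.35,0,0,25,0,0.35,0,0,15,0,0.35,0,0,11,0,0.35,0,0,0,0,0.35,0,0,0,0]'
python3 -m inch '[1,0,0,0,0,1,0,0,0,0,1,0,0,0,0,1,0,0,0,0,1,0,0,0,0]'
python3 -c "
from h import *
to(494.7,-232,48.5,85)"
python3 -m inch '[1,0,0,-5,0,1,0,0,-10,0,1,0,0,-15,0,1,0,0,-25,0,1,0,0,-35,0,1,0,0,-40,0,1,0,0,-20,0,1,0,0,0,0]'
python3 -c "
from h import *
to(504.3,88,140,82.7)"
```

```text
time: 30.1
tool_pos: [495.5, -232.3, 50.3]
tcp_rot: [0.044, 0.999, -0.001, 0.001]
contact_force: [0.7, -0.5, -0.1]
width: 27.5
finger_force: 0.0
time: 30.6
tool_pos: [495.4, -232.1, 50.3]
tcp_rot: [0.044, 0.999, -0.0, 0.001]
contact_force: [0.5, 2.4, 6.8]
width: 7.0
finger_force: 59.4
t30.6 pos [ 495.4 -232.1   50.3] phi 84.98 w 7.0 F [0.5 2.4 6.8] | turn -0.000 dx 0.7 dy 0.1 dz 1.8 tilt [ 0.002  -0.0009]
time: 31.4
tool_pos: [496.3, -233.4, 202.9]
tcp_rot: [0.044, 0.999, -0.002, 0.003]
contact_force: [0.6, 0.2, -0.9]
width: 6.9
finger_force: 58.5
t31.4 pos [ 496.3 -233.4  202.9] phi 84.97 w 6.9 F [ 0.6  0.2 -0.9] | turn 0.040 dx 32.9 dy 319.8 dz 62.9 tilt [ 0.0065 -0.0051]
```

```bash
python3 -m inch '[1,0,0,0,0.04,1,5,45.6,0,0,1,5,45.6,0,0,1,5,45.6,0,0,1,5,45.6,0,0,1,5,45.6,0,0,1,4,45.6,0,0,1,1,45.6,0,0]'
python3 -m inch '[1,0,0,15,0,1,0,0,20,0,1,0,0,20,0,1,0,0,5,0,1,0,0,0,0,1,0,0,0,0]'
python3 -c "
from h import *
to(504.3,88,49,82.7)"
```

```text
time: 32.2
tool_pos: [503.7, 90.2, 197.8]
tcp_rot: [0.064, 0.998, -0.0, -0.002]
contact_force: [0.7, -0.1, -1.2]
width: 7.1
finger_force: 58.6
time: 32.8
tool_pos: [505.6, 88.2, 139.2]
tcp_rot: [0.064, 0.998, -0.0, 0.0]
contact_force: [0.2, 0.1, -0.3]
width: 7.4
finger_force: 58.8
t32.8 pos [505.6  88.2 139.2] phi 82.66 w 7.4 F [ 0.2  0.1 -0.3] | turn -0.001 dx 1.3 dy -0.4 dz 90.2 tilt [ 0.0002 -0.    ]
```

```bash
python3 -m inch '[1,1,0,15,0,1,0,0,15,0,1,0,0,15,0,1,0,0,8,0,1,0,0,4,0,1,0,0,4,0,1,0,0,4,0,1,0,0,4,0]'
python3 -c "
from h import *
to(504.3,88,49,82.7)"
python3 -m inch '[1,0,0,6,0,1,0,0,6,0,1,0,0,5,0,1,0,0,3,0,1,0,0,0,0]'
python3 -c "
from h import *
to(504.3,88,49,82.7)"
```

```text
time: 33.6
tool_pos: [504.8, 88.5, 70.2]
tcp_rot: [0.064, 0.998, 0.0, 0.001]
contact_force: [-0.7, -0.7, -0.5]
width: 6.9
finger_force: 58.8
t33.6 pos [504.8  88.5  70.2] phi 82.68 w 6.9 F [-0.7 -0.7 -0.5] | turn -0.000 dx 0.5 dy -0.6 dz 21.2 tilt [ 0.0011 -0.0001]
time: 34.1
tool_pos: [504.1, 88.6, 49.5]
tcp_rot: [0.064, 0.998, -0.0, -0.001]
contact_force: [-0.2, 1.7, -1.1]
width: 7.0
finger_force: 58.8
t34.1 pos [504.1  88.6  49.5] phi 82.68 w 7.0 F [-0.2  1.7 -1.1] | turn -0.000 dx -0.3 dy -0.5 dz 0.5 tilt [-0.0011  0.0001]
```

```bash
python3 -m inch '[0.35,0,0,0,0,0.35,0,0,0,0,0.35,0,0,0,0,0.35,0,0,-15,0,0.35,0,0,-25,0,0.35,0,0,-40,0,0.35,0,0,-50,0,0.35,0,0,-40,0]'
python3 -m inch '[-0.2,-35,0,0,0.15,-0.2,-35,0,0,0.15,-0.2,-35,0,0,0.15,-0.2,0,0,0,0.15,-0.2,0,0,0,0.15,-0.2,0,0,0,0.15,-0.2,0,0,0,0.15,-0.2,0,0,0,0.15]'
python3 -m inch '[-0.2,0,0,0,0.15,-0.2,0,0,0,0.15,-0.2,0,0,0,0.069,-0.2,0,0,0,0]'
python3 -c "
from h import *
to(656.1,133.6,119.3,-7.2); d=snap('scene')
im=cv2.cvtColor(d['color'].astype(np.uint8),cv2.COLOR_RGB2BGR)
cv2.imwrite('pics/s6.png',cv2.resize(im[130:300,180:420],None,fx=3.3,fy=3.3,interpolation=cv2.INTER_CUBIC))"
```

```text
time: 34.9
tool_pos: [504.6, 88.6, 222.6]
tcp_rot: [0.064, 0.998, 0.0, 0.001]
contact_force: [1.4, -1.0, -0.6]
width: 27.6
finger_force: 0.0
time: 35.7
tool_pos: [604.4, 60.0, 220.1]
tcp_rot: [0.619, 0.786, -0.0, -0.0]
contact_force: [0.3, -0.2, 0.3]
width: 51.7
finger_force: 0.0
time: 36.1
tool_pos: [604.4, 60.0, 220.1]
tcp_rot: [0.75, 0.661, -0.0, -0.0]
contact_force: [-0.2, 0.2, -1.0]
width: 51.5
finger_force: 0.0
t36.1 pos [604.4  60.  220.1] phi -7.20 w 51.5 F [-0.2  0.2 -1. ] | turn 0.000 dx 79.5 dy 42.1 dz 100.8 tilt [-0.0001 -0.    ]
```

View pics/s6.png

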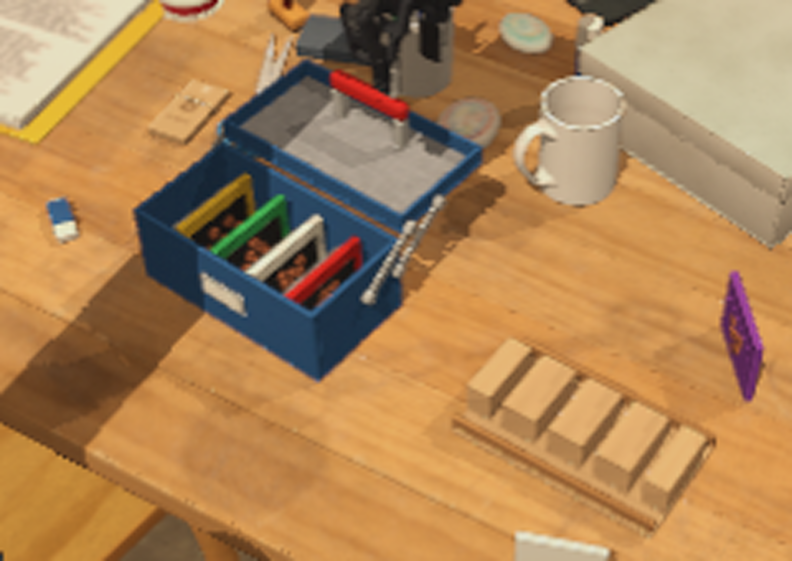

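All four plates stand in their bays, at (215,210) to (325,275). The caddy is empty and the eraser is at (62,220). Next I close the tray.

```bash
python3 -m inch '[-0.2,26.5,14,0,0,-0.2,26.5,14,0,0,-0.2,26.5,14,0,0,-0.2,0,0,25,0,-0.2,0,0,25,0,-0.2,0,0,10,0,-0.2,0,0,0,0]'
python3 -c "
from h import *
to(656.1,133.6,119.3,-7.2)"
```

```text
time: 36.85
tool_pos: [654.9, 133.5, 158.2]
tcp_rot: [0.75, 0.661, -0.002, -0.001]
contact_force: [-0.1, -1.1, 0.2]
width: 51.1
finger_force: 0.0
t36.9 pos [654.9 133.5 158.2] phi -7.17 w 51.1 F [-0.1 -1.1  0.2] | turn 0.000 dx 0.3 dy 1.2 dz 38.9 tilt [-0.0043 -0.0002]
```

```bash
python3 -m inch '[-0.2,0,1,15,0,-0.2,0,0,15,0,-0.2,0,0,9,0,-0.2,0,0,0,0,-0.2,0,0,0,0]'
python3 -m inch '[1,0,0,0,0,1,0,0,0,0,1,0,0,0,0,1,0,0,0,0,1,0,0,0,0,1,0,0,0,0]'
python3 -m inch '[1,0,-4.1,-5.6,0,1,0,-4.6,-5.2,0,1,0,-5.1,-4.7,0,1,0,-5.6,-4.2,0]'
python3 -c "
from h import *
to(656.1,133.6,119.3,-7.2)"
```

```text
time: 37.35
tool_pos: [657.3, 133.4, 120.8]
tcp_rot: [0.75, 0.661, -0.0, -0.0]
contact_force: [0.3, -0.2, 1.3]
width: 50.7
finger_force: 0.0
time: 37.95
tool_pos: [656.2, 133.7, 121.9]
tcp_rot: [0.75, 0.661, -0.001, -0.001]
contact_force: [-5.1, -0.7, 6.3]
width: 12.8
finger_force: 59.9
time: 38.35
tool_pos: [638.1, 136.0, 140.9]
tcp_rot: [0.75, 0.661, 0.0, 0.0]
contact_force: [1.6, 0.6, -5.3]
width: 13.0
finger_force: 58.7
t38.4 pos [638.1 136.  140.9] phi -7.22 w 13.0 F [ 1.6  0.6 -5.3] | turn -0.000 dx -0.1 dy 18.1 dz 21.6 tilt [0.0011 0.0002]
```

```bash
python3 -m inch '[1,0,-5.9,-3.6,0,1,0,-6.3,-3,0,1,0,-6.5,-2.4,0,1,0,-6.7,-1.7,0,1,0,-6.9,-1,0,1,0,-7,-0.3,0,1,0,-7,0.3,0,1,0,-6.9,1,0]'
python3 -m inch '[1,0,-6.7,1.7,0,1,0,-6.5,2.4,0,1,0,-6.3,3,0,1,0,-5.9,3.6,0,1,0,-5.6,4.2,0,1,0,-5.1,4.7,0,1,0,-4.6,5.2,0]'
python3 -m inch '[1,0,-4.1,5.6,0,1,0,0,0,0,1,0,0,1,0,1,0,0,0,0]'
python3 -c "
from h import *
to(540,148.6,119.3,-7.2)"
```

```text
time: 39.15
tool_pos: [585.2, 142.9, 152.6]
tcp_rot: [0.75, 0.661, 0.001, 0.0]
contact_force: [1.6, 1.6, 5.2]
width: 12.7
finger_force: 60.0
time: 39.85
tool_pos: [542.4, 148.4, 125.9]
tcp_rot: [0.75, 0.661, -0.001, -0.002]
contact_force: [-1.5, 4.3, 2.5]
width: 12.5
finger_force: 59.7
time: 40.25
tool_pos: [539.7, 148.8, 121.6]
tcp_rot: [0.75, 0.661, -0.0, -0.001]
contact_force: [-5.1, 3.9, 17.4]
width: 12.5
finger_force: 61.7
t40.2 pos [539.7 148.8 121.6] phi -7.21 w 12.5 F [-5.1  3.9 17.4] | turn -0.000 dx -0.2 dy 0.3 dz 2.3 tilt [-0.0012  0.0007]
```

```bash
python3 -m inch '[-0.2,0,0,0,0,-0.2,0,0,0,0,-0.2,0,0,0,0,-0.2,0,0,-10,0,-0.2,0,0,-30,0,-0.2,0,0,-40,0,-0.2,0,0,-40,0,-0.2,0,0,0,0]'
python3 -c "
from h import *
d=snap('scene')
im=cv2.cvtColor(d['color'].astype(np.uint8),cv2.COLOR_RGB2BGR)
a=cv2.resize(im[170:230,170:250],None,fx=8,fy=8,interpolation=cv2.INTER_CUBIC)
b=cv2.resize(im[120:260,180:340],None,fx=4,fy=4,interpolation=cv2.INTER_CUBIC)
cv2.imwrite('pics/s7.png',a);cv2.imwrite('pics/s7b.png',b)
to(477,377,100,-39)"
```

```text
time: 41.05
tool_pos: [544.8, 148.3, 246.2]
tcp_rot: [0.75, 0.661, 0.005, 0.004]
contact_force: [0.7, 0.8, -0.3]
width: 51.1
finger_force: 0.0
t41.1 pos [542.9 148.2 243.4] phi -7.20 w 51.1 F [ 0.2  0.1 -1. ] | turn 0.555 dx 136.4 dy -195.2 dz 143.4 tilt [0.0075 0.0002]
```

View pics/s7.png

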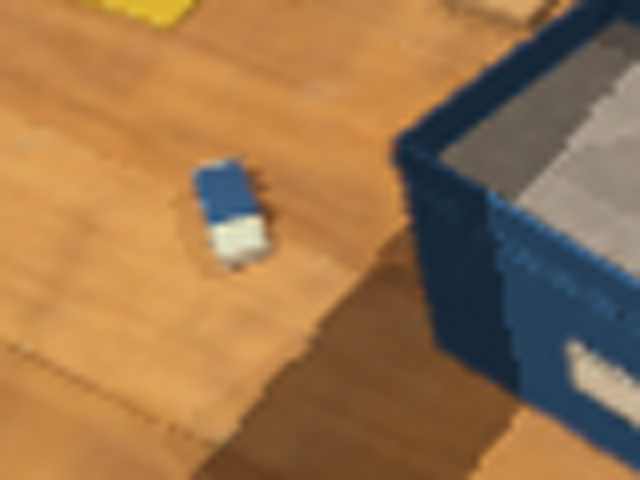

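View pics/s7b.png

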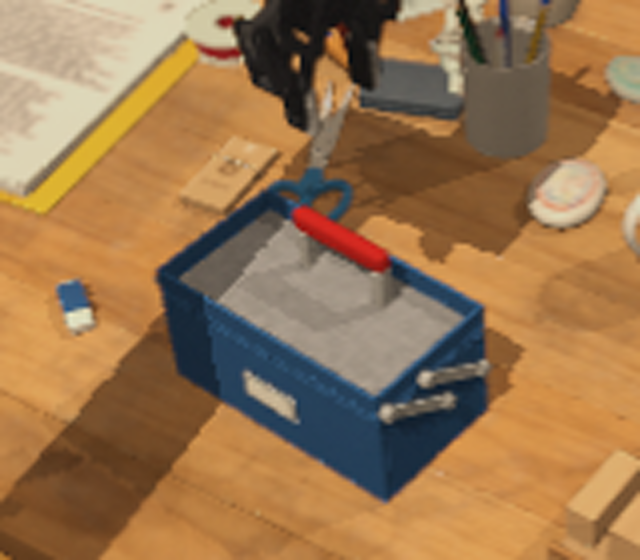

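The tray is closed in the picture. The eraser's top face corners in the 8x crop are about (194,170), (236,161), (268,242) and (226,255).

Run:
```python
from h import *
d=dict(np.load('scene.npz'));g=lambda p:np.array([170,170])+(np.array(p)+.5)/8-.5
p=ray(d,g([(194,170),(236,161),(268,242),(226,255)]),12);print(p.round(1),p.mean(0).round(1))
hsv=cv2.cvtColor(d['color'].astype(np.uint8),cv2.COLOR_RGB2HSV)[185:207,190:207]
m=((hsv[...,0]>95)&(hsv[...,0]<125)&(hsv[...,1]>110))|((hsv[...,1]<75)&(hsv[...,2]>110))
print(m.astype(int))
r=cv2.minAreaRect(np.argwhere(m)[:,::-1].astype(np.float32)+[190,185] if 0 else (np.argwhere(m)[:,::-1]+[190,185]).astype(np.float32));print(r)
b=ray(d,cv2.boxPoints(r),8);print(b.round(1),b.mean(0));e=b[1]-b[0],b[2]-b[1]
for v in e:print(np.linalg.norm(v),np.degrees(np.arctan2(v[1],v[0])))
```

```text
[[487.5 404.4  12. ]
 [499.9 393.2  12. ]
 [470.9 351.7  12. ]
 [457.1 361.3  12. ]] [478.9 377.7  12. ]
[[0 0 0 0 0 0 0 0 0 0 0 0 0 0 0 0 0]
 [0 0 0 0 0 0 0 0 0 0 0 0 0 0 0 0 0]
 [0 0 0 0 0 0 0 0 0 0 0 0 0 0 0 0 0]
 [0 0 0 0 0 0 0 0 0 0 0 0 0 0 0 0 0]
 [0 0 0 0 0 0 0 0 0 0 0 0 0 0 0 0 0]
 [0 0 0 0 0 0 0 1 1 1 0 0 0 0 0 0 0]
 [0 0 0 0 1 0 0 1 1 1 0 0 0 0 0 0 0]
 [0 0 0 0 1 1 1 1 1 1 0 0 0 0 0 0 0]
 [0 0 0 0 1 1 1 1 1 1 0 0 0 0 0 0 0]
 [0 0 0 0 0 1 1 1 1 1 1 0 0 0 0 0 0]
 [0 0 0 0 0 0 1 1 1 1 1 0 0 0 0 0 0]
 [0 0 0 0 0 1 1 1 1 1 1 1 0 0 0 0 0]
 [0 0 0 0 0 0 1 1 1 1 1 1 1 0 0 0 0]
 [0 0 0 0 0 0 1 1 1 1 1 1 1 0 0 0 0]
 [0 0 0 0 0 0 0 1 1 1 1 1 1 0 0 0 0]
 [0 0 0 0 0 0 1 1 1 1 1 1 1 0 0 0 0]
 [0 0 0 0 0 0 0 1 1 1 1 1 0 0 0 0 0]
 [0 0 0 0 0 0 0 0 1 0 0 0 0 0 0 0 0]
 [0 0 0 0 0 0 0 0 0 0 0 0 0 0 0 0 0]
 [0 0 0 0 0 0 0 0 0 0 0 0 0 0 0 0 0]
 [0 0 0 0 0 0 0 0 0 0 0 0 0 0 0 0 0]
 [0 0 0 0 0 0 0 0 0 0 0 0 0 0 0 0 0]]
((198.10000610351562, 195.80001831054688), (11.700427055358887, 6.640782833099365), 71.56504821777344)
[[487.5 408.5   8. ]
 [505.1 397.3   8. ]
 [472.  353.5   8. ]
 [455.  364.6   8. ]] [479.89416937 380.96155134   8.        ]
20.857914880179603 -32.42558777154034
54.85427935198434 -127.03329949167895
```

```bash
python3 -m inch '[-0.2,0,0,0,0.125,-0.2,0,0,0,0.125,-0.2,0,0,0,0.125,-0.2,0,0,0,0.128,-0.2,30.3,-36.7,0,0,-0.2,30.3,-36.7,0,0,-0.2,30.3,-36.7,0,0,-0.2,30.3,-36.7,0,0]'
python3 -m inch '[-0.2,30.3,-36.7,0,0,-0.2,0,0,40,0,-0.2,0,0,45,0,-0.2,0,0,45,0,-0.2,0,0,30,0,-0.2,0,0,0,0,-0.2,0,0,0,0]'
python3 -c "
from h import *
to(481,379,4,-36)
d=snap('scene')
im=cv2.cvtColor(d['color'].astype(np.uint8),cv2.COLOR_RGB2BGR)
cv2.imwrite('pics/s8.png',cv2.resize(im[150:230,150:250],None,fx=6,fy=6,interpolation=cv2.INTER_CUBIC))"
```

```text
time: 41.9
tool_pos: [492.0, 333.4, 238.4]
tcp_rot: [0.891, 0.453, -0.002, 0.0]
contact_force: [1.0, 0.1, 1.2]
width: 51.1
finger_force: 0.0
time: 42.6
tool_pos: [481.0, 378.2, 79.2]
tcp_rot: [0.891, 0.454, -0.001, 0.0]
contact_force: [0.1, -0.0, 1.5]
width: 51.0
finger_force: 0.0
t42.6 pos [481.  378.2  79.2] phi -36.04 w 51.0 F [ 0.1 -0.   1.5] | turn -0.001 dx 0.6 dy -0.4 dz 75.2 tilt [-0.0022 -0.0013]
```

View pics/s8.png

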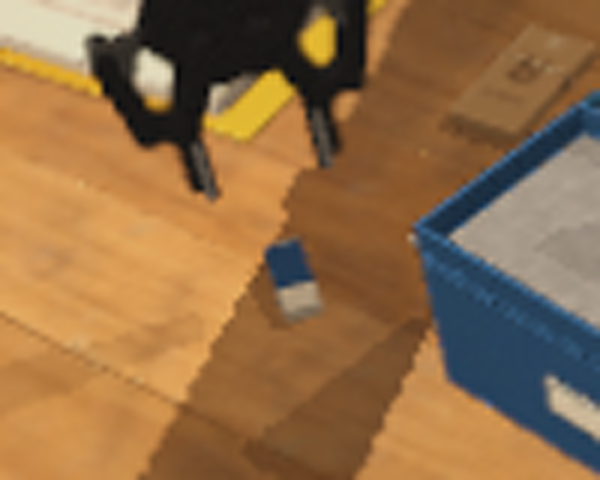

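Fingertips are at (210,195) and (325,163), and the eraser is now centred at (295,280). I'll compare that with the projection below the tool.

Run:
```python
from h import *
d=dict(np.load('scene.npz'));f=lambda p:((proj(d,p)-150+.5)*6-.5).round(0)
print(f([481,378.2,79.2]),f([481,378.2,10]))
g=lambda p:150+(np.array(p)+.5)/6-.5
p=ray(d,g([(265,247),(299,238),(322,296),(289,312)]),12);print(p.round(1),p.mean(0).round(1))
```

```text
[[270. 176.]] [[296. 275.]]
[[487.6 404.8  12. ]
 [502.  393.6  12. ]
 [474.2 353.8  12. ]
 [456.6 361.   12. ]] [480.1 378.3  12. ]
```

Aligned. I'll descend and grasp.

```bash
python3 -m inch '[-0.2,0,0,25,0,-0.2,0,0,20,0,-0.2,0,0,15,0,-0.2,0,0,8,0,-0.2,0,0,4,0,-0.2,0,0,0,0,-0.2,0,0,0,0]'
python3 -c "
from h import *
to(481,378.5,4,-36)"
python3 -m inch '[1,0,0,1,0,1,0,0,0,0,1,0,0,0,0,1,0,0,0,0,1,0,0,0,0]'
python3 -c "
from h import *
to(481,378.5,4,-36)"
```

```text
time: 43.35
tool_pos: [482.1, 379.0, 8.8]
tcp_rot: [0.891, 0.454, 0.001, -0.0]
contact_force: [0.1, -0.2, -0.3]
width: 51.2
finger_force: 0.0
t43.4 pos [482.1 379.    8.8] phi -36.03 w 51.2 F [ 0.1 -0.2 -0.3] | turn -0.001 dx -1.0 dy -0.6 dz 4.8 tilt [0.0013 0.0007]
time: 43.85
tool_pos: [481.8, 378.8, 7.7]
tcp_rot: [0.891, 0.454, 0.0, -0.0]
contact_force: [-0.9, -0.5, 5.8]
width: 17.9
finger_force: 58.8
t43.9 pos [481.8 378.8   7.7] phi -36.03 w 17.9 F [-0.9 -0.5  5.8] | turn -0.001 dx -0.8 dy -0.5 dz 3.7 tilt [0.0008 0.0004]
```

```bash
python3 -m inch '[-0.2,0,0,0,0,-0.2,0,0,0,0,-0.2,0,0,2,0,-0.2,0,0,2,0,-0.2,0,0,0,0,1,0,0,0,0,1,0,0,0,0,1,0,0,0,0]'
python3 -m inch '[1,0,0,0,0,1,0,0,0,0,1,0,0,-10,0,1,0,0,-40,0,1,0,0,-50,0,1,0,0,-50,0,1,0,0,-20,0,1,0,0,0,0]'
python3 -c "
from h import *
to(484,149,170,-7.2);to(484,157,170,-97.2)
d=snap('scene')
im=cv2.cvtColor(d['color'].astype(np.uint8),cv2.COLOR_RGB2BGR)
cv2.imwrite('pics/s9.png',cv2.resize(im[110:230,150:300],None,fx=4,fy=4,interpolation=cv2.INTER_CUBIC))"
```

```text
time: 44.65
tool_pos: [481.8, 378.8, 3.4]
tcp_rot: [0.891, 0.454, 0.0, 0.0]
contact_force: [0.3, 0.5, -0.0]
width: 18.7
finger_force: 59.5
time: 45.45
tool_pos: [483.8, 380.0, 178.0]
tcp_rot: [0.891, 0.454, 0.005, -0.0]
contact_force: [0.9, -0.5, -0.3]
width: 18.4
finger_force: 59.5
t45.5 pos [483.8 380.  178. ] phi -36.02 w 18.4 F [ 0.9 -0.5 -0.3] | turn -0.503 dx -229.1 dy 29.1 dz 8.0 tilt [0.0084 0.0044]
t45.5 pos [483.8 380.  178. ] phi -36.02 w 18.4 F [ 0.9 -0.5 -0.3] | turn 1.068 dx 28.1 dy 221.2 dz 8.0 tilt [0.0084 0.0044]
```

```bash
python3 -m inch '[1,0,0,0,0.1335,1,0,0,0,0.1335,1,0,0,0,0.1335,1,0,0,0,0.1335,1,0,0,0,0.1335,1,0,0,0,0.1335,1,0,0,0,0.1335,1,0,0,0,0.1335]'
python3 -m inch '[1,7.2,44.2,0,0,1,7.2,44.2,0,0,1,7.2,44.2,0,0,1,7.2,44.2,0,0,1,7.2,44.2,0,0,1,0,0,0,0,1,0,0,0,0]'
python3 -c "
from h import *
to(491.9,156.2,95,-97.2)"
```

```text
time: 46.3
tool_pos: [480.0, 377.8, 170.5]
tcp_rot: [0.998, -0.066, -0.002, 0.001]
contact_force: [0.1, 0.7, -0.5]
width: 18.8
finger_force: 59.5
time: 47.0
tool_pos: [488.4, 153.8, 171.6]
tcp_rot: [0.998, -0.065, -0.002, 0.0]
contact_force: [0.6, 0.6, -0.7]
width: 18.2
finger_force: 59.5
t47.0 pos [488.4 153.8 171.6] phi -97.40 w 18.2 F [ 0.6  0.6 -0.7] | turn -0.003 dx 3.2 dy -2.8 dz 76.6 tilt [-0.0039  0.    ]
```

```bash
python3 -m inch '[1,2,-2,20,0,1,0,0,20,0,1,0,0,15,0,1,0,0,10,0,1,0,0,5,0,1,0,0,0,0,1,0,0,0,0]'
python3 -c "
from h import *
to(491.9,156.2,95,-97.2)"
```

```text
time: 47.7
tool_pos: [492.0, 157.0, 103.3]
tcp_rot: [0.998, -0.063, 0.0, -0.0]
contact_force: [-0.3, -0.6, 0.3]
width: 18.8
finger_force: 59.5
t47.7 pos [492.  157.  103.3] phi -97.19 w 18.8 F [-0.3 -0.6  0.3] | turn 0.000 dx 0.0 dy 0.8 dz 8.3 tilt [0.0006 0.0001]
```

```bash
python3 -m inch '[1,0,0,4,0,1,0,0,3,0,1,0,0,1,0,1,0,0,0,0]'
python3 -m inch '[0.2,0,0,0,0,0.2,0,0,0,0,0.2,0,0,0,0,0.2,0,0,-10,0,0.2,0,0,-30,0,0.2,0,0,-40,0,0.2,0,0,-40,0,0.2,0,0,-20,0]'
python3 -m inch '[0.2,0,-45,0,0,0.2,0,-45,0,0,0.2,0,-45,0,0,0.2,0,-45,0,0,0.2,0,-45,0,0,0.2,0,0,0,0]'
python3 -c "
from h import *
to(491.9,156.2,95,-97.2)
d=snap('scene')
im=cv2.cvtColor(d['color'].astype(np.uint8),cv2.COLOR_RGB2BGR)
cv2.imwrite('pics/s10.png',cv2.resize(im[140:300,180:420],None,fx=3.3,fy=3.3,interpolation=cv2.INTER_CUBIC))"
```

```text
time: 48.1
tool_pos: [491.6, 156.5, 95.0]
tcp_rot: [0.998, -0.063, -0.0, 0.0]
contact_force: [-0.2, 0.8, 0.9]
width: 18.9
finger_force: 59.5
time: 48.9
tool_pos: [493.3, 156.8, 239.3]
tcp_rot: [0.998, -0.063, 0.003, -0.001]
contact_force: [0.5, -0.9, -0.1]
width: 34.1
finger_force: 0.0
time: 49.5
tool_pos: [520.1, 385.2, 235.8]
tcp_rot: [0.998, -0.06, 0.001, -0.002]
contact_force: [-0.2, -1.0, -0.0]
width: 34.0
finger_force: 0.0
t49.5 pos [520.1 385.2 235.8] phi -96.93 w 34.0 F [-0.2 -1.  -0. ] | turn 0.005 dx 0.7 dy 230.8 dz 140.8 tilt [0.0028 0.0036]
```

View pics/s10.png

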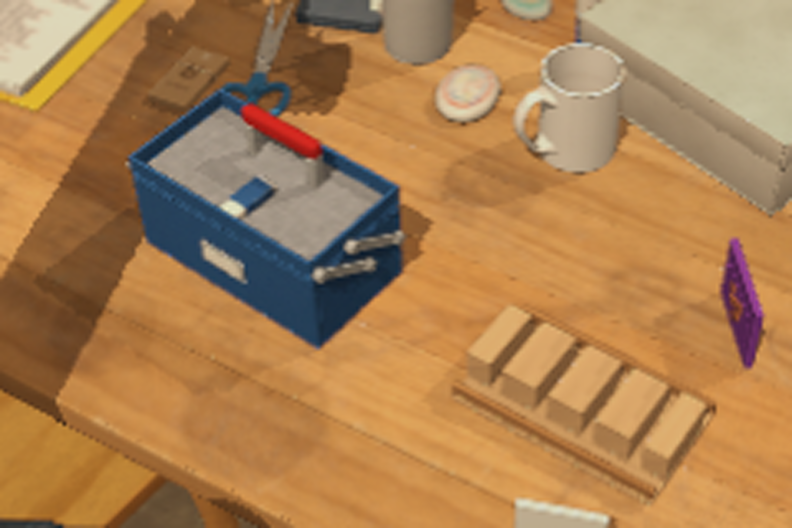

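The eraser lies in the closed tray at (247,197), the handle is home, and the robot is clear. I'll hand in.

```bash
python3 -m inch '[0.2,0,0,0,0,0.2,0,0,0,0,0.2,0,0,0,0,0.2,0,0,0,0]' | head -1; python3 -c "
from workcell import *
print(job_done())"
```

```text
time: 49.95
the job is handed in; nothing more can be done
None
```

I handed the job in at about 50 s: pictures showed all four plates upright in bays before I closed the tray, and the eraser lying in the closed tray at the end, though the hand-in returned no verdict.

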